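# Load a specimen holder into a sprung clamp stage

## Robot

A 6-joint arm with a two-finger parallel gripper is mounted at the origin on the work surface. World frame = base frame: x ahead of the robot, y to its left, z up, the work surface at z = 0. Lengths are in m, angles in rad, forces in N, time in s.
With the tool pointing down it reaches from about 0.35 to 0.975 m from the base axis. Payload 4.9 kg.
Tool frame: the origin (TCP) lies midway between the tips of the shut fingers; the grasp point (between the pads) lies 19 mm behind it; z points along the fingers, y is the line along which they close (so a half turn about z gives the same grasp; the last joint's range is limited). The gripper opens to 85 mm and grips with 20 to 120 N. Pads are 22 mm wide; open, the fingers measure 114 mm over their backs; the gripper's body (76 mm by 85 mm) begins 54 mm behind the grasp point. The pads swing forward as they close: fully open they stand 13 mm farther back than shut.
Start: joints at [1.049, 0.053, 1.613, -0, 1.476, -0.119], TCP at [0.245, 0.575, 0.231] pointing down, gripper open.
Joint ranges: [-3.01, 3.01], [-1.01, 2.22], [0.06, 2.58], [-1.02, 4.17], [0.09, 2.62], [-3.14, 3.14]. Speed limits (rad/s): [2.57, 2.57, 3.14, 3.14, 3.14, 3.14].

## Interface

Orientations are given as a rotation vector (axis times angle).
In Python, from station import ctrl gives the robot as it stands.
- The arm moves only by the shell command python3 -m handwheel 'ROWS' [FORCE]. ROWS is JSON, a list of rows, each an object with "gripper": the gripper command: -1 is fully open, 1 is shut, values between are in proportion; "offset": the shift along the tool's x, y, z in mm, a list of three; "rotation": the turn, a rotation vector about the tool's x, y, z in rad, a list of three. A call has exactly 8 rows; each row is the pose to reach, as a shift and turn from the pose commanded when the call began, along the tool's axes at that moment; what a row does not reach only later rows make up. A row lasts 1/8 s, in which the tool goes at most 62.5 mm and 10.7 degrees, less where a joint would pass 70% of its speed; a pose out of reach is approached as far as the arm can. A call with a gripper value outside its range is refused whole. The fingers move at their own pace and stop on an object; FORCE is the grip in N (left out, the last holds). Time passes only in rows, so rows that repeat a pose let the fingers close, or fill a call up. It gives the time, the measured TCP pose, the force, the opening and the grip force at its end, in the units of the state.
- ctrl.get_obs(): the state, without advancing time (a new reading comes with each control period).
- ctrl.get_image(name): name is "scene" or "top" or "wrist"; returns a dict with "image" (480x640x3 uint8, red, green, blue), "fovy" (degrees; the focal length in pixels is half the picture's height over the tangent of half this angle, whatever the lens; pixels are square), "cx", "cy" (the principal point, pixels), "k1" (the pictures are not rectified: a ray, as slopes to the right and down, at radius r is drawn at 1 + k1 r^2 times it, then the intrinsics apply), "xyz" and "attitude" of the camera in the world. Camera axes: x right, y up, looking along -z (the intrinsics and any distortion apply to the point x, -y, -z); pixel columns grow to the right and rows downward; lengths in m; the calibration is good to about 2 mm. A picture is of the moment at which its call begins. There is no depth.
- ctrl.finish_job(): hands the job in; it is judged then, once.
The state is a dict: "t": time; "q": joint angles; "dq": joint speeds; "effort": joint torques, N m; "tool_pos": TCP position; "tool_rot": TCP orientation; "contact_force": force on the tool from outside, world axes, zero at the start; "wrist_torque": the same for the moment, N m; "opening": finger opening in m; "grip_force": force on a finger pad.
Only numpy, scipy, OpenCV 4.12 (cv2) and the standard library are available. Lean on these libraries where they do the work, as an engineer would, in place of code of your own. Each camera call takes 0.05 s, during which the arm holds its last target. There are 200 camera calls.

## Task

Clamp the specimen holder that carries the two flat glass strips on the clamp stage. First use the thumb cup to push the sprung jaw back and sideways into its notch so that it stays open by itself, then set the holder down flat, centred between fence and jaw, and let go of it; finally work the cup out of the notch and ease the jaw back under control, never letting it snap onto the holder, until it presses the holder against the fence. Leave everything else where it stands.

Things in the scene. Friction and masses are not known exactly. Their poses are not given: they have to be found in the camera images.
- stage: Fixed clamp stage: black base plate 250 x 120 x 20 mm, its top (deck) 20 mm above the bench. Origin: centre of the underside; x lengthwise from fence to notch end, y across towards the notch's side, z up. Steel fence across the deck at the -x end (inner face x = -100 mm, 90 mm wide, top at 33 mm); the sprung steel jaw faces it (90 mm wide, 12 mm thick, top at 34 mm).
- nest (a point): Point on the deck (20 mm above the bench, stage x = -77 mm, y = 0) over which the holder's origin lies when it is clamped against the fence; axes as the stage's.
- jaw (a joint): Sprung jaw along the stage's x, in m: 0 = shut empty (gap to the fence 36 mm), gap = 36 mm + value, stop at 0.042. A spring always shuts it, 6 N at 0 growing to 10 N at 0.042. Reads 0.010 with the holder clamped, about 0.028 resting in the notch (gap 64 mm).
- catch (a joint): Sideways place of the thumb cup and its pin along the stage's +y, in m: 0 = in the straight channel, stop 0.018. No spring. Free to move only with the jaw beyond 0.034. Past 0.016, let back: the pin drops 6 mm behind the notch's round lip and stays (jaw 0.028); short of that the jaw snaps shut. To take it out: jaw beyond 0.034, cup back to 0, let the jaw come back.
- cup (a point): Floor centre of the U-shaped steel thumb cup behind the jaw, 38.5 mm above the bench; moves with jaw and catch; stage axes. For shut fingertips from above: 56 mm wide inside (y), push wall across its +x end, inner face 23 mm from this point, open towards -x. Walls 6 mm thick, tops 63.5 mm above the bench. Push its wall to +x to open the jaw, its cheeks sideways to move the catch.
- holder: Loose specimen holder to be clamped: dark steel plate 46 (x) x 80 (y) x 12 mm carrying two flat glass strips, with a pale upright grip bar in the middle, 12 mm thick (x), 50 mm long (y), from 12 to 38 mm above its underside. Origin at the centre of its underside, z up. About 0.12 kg. Same either way round. It sits on the stage with its 46 mm side along the stage's x. At the start it lies flat on the bench.
- stub_holder: Look-alike holder, same plate and grip bar, but with six small round steel stubs instead of glass strips; origin at the centre of its underside. Not to be touched.
- notch (a point): Where the pin (8 mm thick, on an arm ahead of the cup) rests in the notch of the J-shaped gate between two aluminium blocks at the stage's +x end, block tops 34 mm above the bench.
- bottle: Amber bottle, 60 mm across, 150 mm tall, upright beside the stage; origin at the centre of its underside. Leave alone.
- jar: White jar, 56 mm across, 75 mm tall, upright beside the stage; origin as above. Leave alone.
- dish: Clear flat dish, 90 mm across, 16 mm high; origin at the centre of its underside. Leave alone.
- cap: Loose bottle cap, 40 mm across, 22 mm high; origin as above. Leave alone.
- beaker: Glass beaker, 64 mm across, 70 mm high; origin as above. Leave alone.
- driver: Screwdriver lying on the bench, 160 mm long. Leave alone.
Mind the look-alikes: they are no part of the job. What is shaped like the holder but orange, pink or red is not meant.

How it is judged:
On the way, in this order (a step that is already met when the one before it is completed fails the run):
1. the jaw stands open in its notch by itself, the robot not touching the stage (value of joint jaw between 0.022 and 0.032 m and value of joint catch above 0.012 m and contact force between the fingers and stage below 0.1 N), for 0.4 s.
2. with the jaw still in its notch, the holder lies flat on the deck between fence and jaw, let go (all of step 1 and y of holder in the frame of nest between -0.01 and 0.01 m and z of holder in the frame of nest between -0.003 and 0.004 m and angle between holder's own z axis and vertical below 0.06 rad and x of holder in the frame of nest between -0.006 and 0.024 m and contact force between the fingers and holder below 0.1 N and angle between the x axis of holder and the x axis of stage, either way round below 0.25 rad), for 0.3 s.
At the end, for the whole second after the job is handed in: The holder with the glass strips lies flat on the deck, at rest, pressed by the released jaw against the fence: origin within 4 mm of the nest point along the stage and 10 mm across it, square to the stage within 0.08 rad, jaw joint 0.006 to 0.014, catch below 0.004 (y of holder in the frame of nest between -0.01 and 0.01 m and z of holder in the frame of nest between -0.003 and 0.004 m and angle between holder's own z axis and vertical below 0.06 rad and x of holder in the frame of nest between -0.004 and 0.004 m and angle between the x axis of holder and the x axis of stage, either way round below 0.08 rad and value of joint jaw between 0.006 and 0.014 m and value of joint catch below 0.004 m and linear speed of holder below 0.01 m/s); the robot touches nothing.
It fails at once if the jaw flies shut (faster than 0.3 m/s) on the holder (velocity of joint jaw below -0.3 m/s and distance between holder and nest below 0.05 m).
It fails at once if another thing on the bench is shifted by more than 25 mm (distance of any of stub_holder, dish, bottle, jar, cap, beaker, driver from where it was at the start of the episode above 0.025 m).
It also fails if it takes over 72 s, if anything falls off the work surface, if the arm or the gripper's body presses on something with over 40 N, if the wrist force passes 120 N, or if a joint passes its speed limit or range.

## Working session

There is one attempt and no reset: what is moved stays moved. The work goes in short steps, Python scripts to look and compute and a shell command to move; the robot and the scene stay as the last step left them, time stands still between calls to the robot, and variables do not carry over. Pictures are saved under pics/ and viewed, at most 10 in all, crops included, and the job is handed in when it is done.

```bash
mkdir -p pics; ls; cat > h.py <<'E'
import numpy as np, cv2
from scipy.spatial.transform import Rotation as R
from station import ctrl
def cam(n,save=None):
    d=ctrl.get_image(n)
    if save: cv2.imwrite('pics/'+save,cv2.cvtColor(d['image'],cv2.COLOR_RGB2BGR))
    return d
def att(d):
    a=np.array(d['attitude'],float)
    return a if a.shape==(3,3) else (R.from_rotvec(a).as_matrix() if a.size==3 else R.from_quat(a).as_matrix())
def ray(d,u,v):
    f=240/np.tan(np.radians(d['fovy'])/2); k=d['k1']
    K=np.array([[f,0,d['cx']],[0,f,d['cy']],[0,0,1.]])
    p=cv2.undistortPoints(np.array([[[u,v]]],float),K,np.array([k,0,0,0.]))[0,0]
    return att(d)@np.array([p[0],-p[1],-1.])
def pt(d,u,v,z):
    r=ray(d,u,v); o=np.array(d['xyz']); return o+r*(z-o[2])/r[2]
def proj(d,P):
    f=240/np.tan(np.radians(d['fovy'])/2)
    c=att(d).T@(np.array(P)-d['xyz']); x,y=c[0]/-c[2],-c[1]/-c[2]
    s=1+d['k1']*(x*x+y*y); return d['cx']+f*x*s,d['cy']+f*y*s
E
python3 - <<'E'
from h import *
import pickle
for n in('scene','top'):
    d=cam(n,n+'0.png'); pickle.dump(d,open(n+'0.pkl','wb')); print({k:v for k,v in d.items() if k!='image'})
print(ctrl.get_obs())
E
```

```text
pics
{'fovy': 57.09617147895161, 'cx': 307.14036926270967, 'cy': 239.70759981918872, 'k1': -0.07542962873172956, 'xyz': array([ 1.2887223 , -0.38461538,  0.8252911 ]), 'attitude': array([0.74747243, 0.44526687, 0.96179254])}
{'fovy': 55.85886110734513, 'cx': 318.66871884498744, 'cy': 238.53760490068217, 'k1': 0.00019916052682126463, 'xyz': array([0.46468079, 0.03861601, 1.08482025]), 'attitude': array([ 0.06147786, -0.04913218, -1.57931109])}
{'t': 0.1, 'q': array([ 1.04899363e+00,  5.33086394e-02,  1.61415158e+00,  3.61075070e-06,
        1.47598481e+00, -1.18990258e-01]), 'dq': array([-4.88680519e-04, -6.42943579e-04, -2.70890024e-03, -6.88327416e-05,
       -2.97842554e-03,  1.05627809e-03]), 'effort': array([-5.09002475e-04, -3.94900739e+01, -3.71364820e+01, -1.55296243e-04,
        3.88169297e-03, -4.84893405e-06]), 'tool_pos': array([0.24471798, 0.57449296, 0.23017797]), 'tool_rot': array([-6.28350094e-01, -3.07751300e+00,  2.75933659e-03]), 'contact_force': array([-0.35770439, -0.64084072,  0.90911337]), 'wrist_torque': array([-0.01333914, -0.01252885, -0.03647493]), 'grip_force': 0.0, 'opening': 0.08561544499050168}
```

View pics/top0.png

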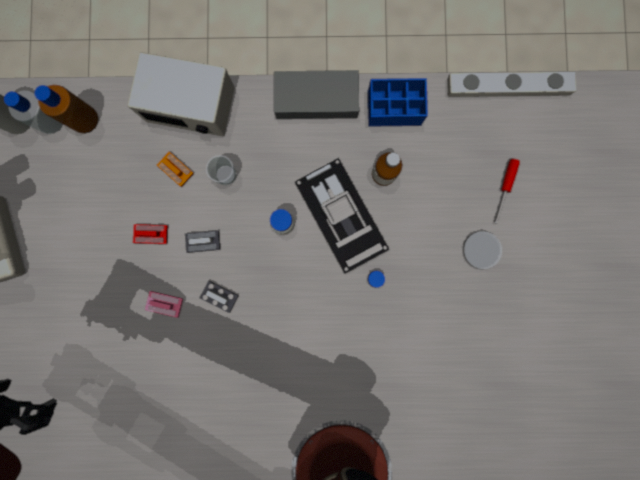

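View pics/scene0.png

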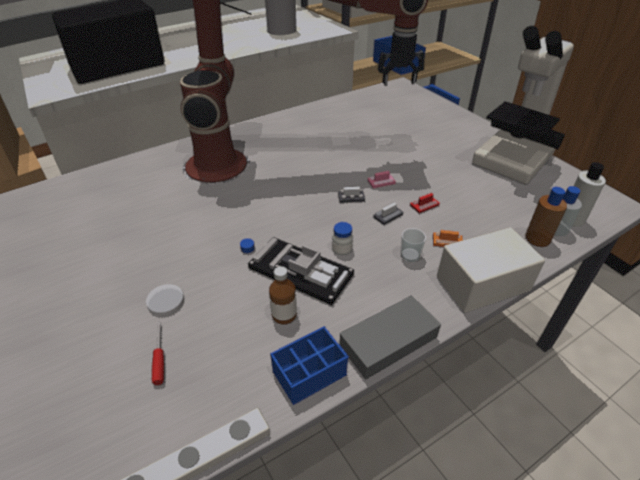

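```bash
python3 - <<'E'
from h import *
import pickle
t=pickle.load(open('top0.pkl','rb'))['image'][:,:,::-1]; s=pickle.load(open('scene0.pkl','rb'))['image'][:,:,::-1]
a=cv2.resize(t[150:280,285:400],None,fx=4,fy=4,interpolation=cv2.INTER_CUBIC)
b=cv2.resize(t[225:315,180:245],None,fx=4,fy=4,interpolation=cv2.INTER_CUBIC)
o=np.zeros((520,460+260,3),np.uint8); o[:520,:460]=a; o[:360,460:]=b
cv2.imwrite('pics/crop0.png',o)
# stage dark contour, holder contour in top
d=pickle.load(open('top0.pkl','rb'))
g=cv2.cvtColor(d['image'],cv2.COLOR_RGB2GRAY)
m=(g<60).astype(np.uint8); m[:, :285]=0; m[:,400:]=0; m[:150]=0; m[285:]=0
m=cv2.morphologyEx(m,cv2.MORPH_CLOSE,np.ones((9,9)))
c=max(cv2.findContours(m,0,2)[0],key=cv2.contourArea); r=cv2.minAreaRect(c); print(r)
W=np.array([pt(d,*p,0.02)[:2] for p in cv2.boxPoints(r)]); print(W, np.linalg.norm(np.diff(W,axis=0),axis=1), W.mean(0))
m=(g<115).astype(np.uint8); m2=np.zeros_like(m); m2[225:258,180:225]=m[225:258,180:225]
c=max(cv2.findContours(m2,0,2)[0],key=cv2.contourArea); r=cv2.minAreaRect(c); print(r)
W=np.array([pt(d,*p,0.012)[:2] for p in cv2.boxPoints(r)]); print(W, np.linalg.norm(np.diff(W,axis=0),axis=1), W.mean(0))
E
```

```text
((341.4433898925781, 215.30618286132812), (104.3573226928711, 50.16336441040039), 61.189208984375)
[[ 0.67595305  0.10337745]
 [ 0.73321227 -0.0018949 ]
 [ 0.51365379 -0.11747754]
 [ 0.45790234 -0.01344827]] [0.11983691 0.2481235  0.11802675] [ 0.59518036 -0.00736081]
((202.1534881591797, 240.82199096679688), (21.238109588623047, 35.42147445678711), 85.76361083984375)
[[0.56008326 0.36830482]
 [0.56552903 0.28398081]
 [0.51497192 0.27991686]
 [0.50953293 0.36395977]] [0.08449968 0.05072019 0.08421872] [0.53752929 0.32404057]
```

View pics/crop0.png

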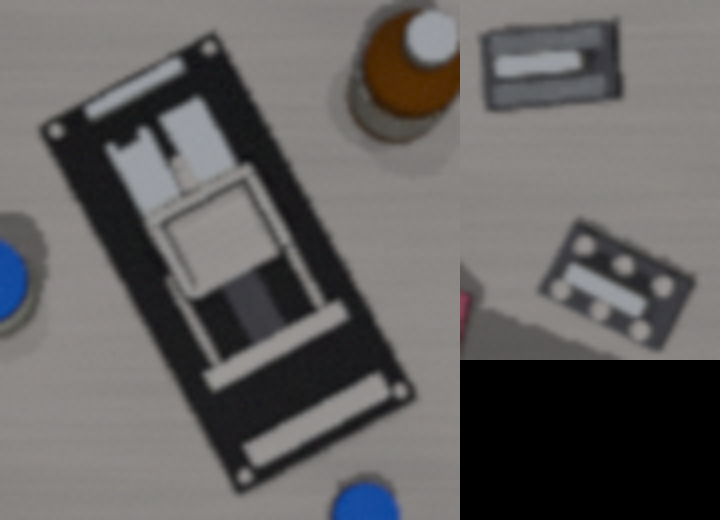

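The top view shows the stage at (341,215): fence at the lower right (365,257), jaw at (354,237), cup at (340,209), gate blocks and the notch (left block) at the upper left. The glass-strip holder is at (202,241); the stub look-alike is at (219,296).

```bash
cat >> h.py <<'E'
C=np.array([.5952,-.0074]); Y=np.radians(28.0)
def st(P): # world->stage mm
    P=np.array(P); dx=P[:2]-C; c,s=np.cos(Y),np.sin(Y); return np.round(1000*np.array([c*dx[0]+s*dx[1],-s*dx[0]+c*dx[1]]),1)
def wo(x,y): c,s=np.cos(Y),np.sin(Y); return C+np.array([c*x-s*y,s*x+c*y])/1000
E
python3 - <<'E'
from h import *
import pickle
d=pickle.load(open('top0.pkl','rb'))
f=lambda x,y,z,n: print(n,st(pt(d,285+x/4-.375,150+y/4-.375,z)))
f(165,235,.0635,'wall inner L');f(252,182,.0635,'wall inner R')
f(145,215,.0635,'wall outer L');f(248,163,.0635,'wall outer R')
f(190,298,.0635,'cheek end L');f(288,243,.0635,'cheek end R')
f(243,445,.033,'fence in L');f(383,373,.033,'fence in R')
f(205,375,.034,'jaw front L');f(340,302,.034,'jaw back R'); f(348,315,.034,'jaw front R')
f(56,130,.02,'screw');f(210,47,.02,'s');f(400,390,.02,'s');f(244,478,.02,'s')
for x,y in((-54,0),(-4,0)): print(wo(x,y))
print(np.degrees(np.arctan2(.0054,.0843)))
E
```

```text
wall inner L [26.1 27.7]
wall inner R [ 29.1 -30.3]
wall outer L [41.6 32.2]
wall outer R [ 39.7 -33.5]
cheek end L [-12.3  32.5]
cheek end R [-11.3 -31.4]
fence in L [-99.7  44.5]
fence in R [-101.9  -47.1]
jaw front L [-53.5  44.4]
jaw back R [-53.7 -45.1]
jaw front R [-62.6 -45.5]
screw [117.4  51.4]
s [117.5 -53. ]
s [-115.5  -52.9]
s [-117.    52.5]
[ 0.54752083 -0.03275146]
[ 0.59166821 -0.00927789]
3.6651846486124153
```

```bash
cat >> h.py <<'E'
def go(x,y,z,yaw): # offset/rotation from the current pose; yaw of the tool's y axis (deg)
    o=ctrl.get_obs(); A=R.from_rotvec(o['tool_rot'])
    k=np.radians(yaw); ty=np.array([np.cos(k),np.sin(k),0]); tz=np.array([0,0,-1.]); tx=np.cross(ty,tz)
    B=R.from_matrix(np.c_[tx,ty,tz])
    print('off',np.round(A.inv().apply(np.array([x,y,z])-o['tool_pos'])*1000,1),'rot',np.round((A.inv()*B).as_rotvec(),3))
def state():
    o=ctrl.get_obs(); p=o['tool_pos']; c,s=np.cos(Y),np.sin(Y); F=o['contact_force']
    print('t',round(o['t'],2),'stage',st(p),'z',round(p[2]*1000,1),'Fst',np.round([c*F[0]+s*F[1],-s*F[0]+c*F[1],F[2]],1),'open',round(o['opening']*1000,1),'grip',round(o['grip_force'],1))
E
python3 -c "
from h import *
go(*wo(-10,0),.231,28)"
```

```text
off [-5.443e+02 -4.057e+02 -2.000e-01] rot [-0.002  0.     0.679]
```

```bash
python3 -m handwheel '[{"gripper":1,"offset":[-40,-30,0],"rotation":[0,0,0.1]},{"gripper":1,"offset":[-86,-64,0],"rotation":[0,0,0.2]},{"gripper":1,"offset":[-132,-98,0],"rotation":[0,0,0.3]},{"gripper":1,"offset":[-178,-132,0],"rotation":[0,0,0.4]},{"gripper":1,"offset":[-224,-166,0],"rotation":[0,0,0.5]},{"gripper":1,"offset":[-270,-200,0],"rotation":[0,0,0.6]},{"gripper":1,"offset":[-316,-235,0],"rotation":[0,0,0.68]},{"gripper":1,"offset":[-362,-270,0],"rotation":[0,0,0.68]}]' 40; python3 -c "
from h import *
state();go(*wo(-10,0),.16,28)"
```

```text
t: 1.1
tool_pos: [0.4726, 0.1829, 0.231]
tool_rot: [-1.619, -2.692, 0.0]
contact_force: [0.8, 0.2, 1.0]
opening: -0.0001
grip_force: 0.0
t 1.1 stage [-18.9 225.6] z 231.0 Fst [ 0.8 -0.2  1. ] open -0.1 grip 0.0
off [-225.6    9.2   70.9] rot [-0.    -0.    -0.001]
```

```bash
python3 -m handwheel '[{"gripper":1,"offset":[-45,0,0],"rotation":[0,0,0]},{"gripper":1,"offset":[-95,0,0],"rotation":[0,0,0]},{"gripper":1,"offset":[-145,4,20],"rotation":[0,0,0]},{"gripper":1,"offset":[-195,9,45],"rotation":[0,0,0]},{"gripper":1,"offset":[-226,9,65],"rotation":[0,0,0]},{"gripper":1,"offset":[-226,9,71],"rotation":[0,0,0]},{"gripper":1,"offset":[-226,9,71],"rotation":[0,0,0]},{"gripper":1,"offset":[-226,9,71],"rotation":[0,0,0]}]'; python3 -c "
from h import *
import pickle
state();d=cam('wrist','w1.png');pickle.dump(d,open('w1.pkl','wb'))
o=ctrl.get_obs();print(o['tool_pos'],d['xyz'])
for x,y in((31,28),(31,-28)): print(proj(d,[*wo(x,y),.0635]))
print(proj(d,o['tool_pos']))"
```

```text
t: 2.1
tool_pos: [0.5862, -0.0098, 0.1612]
tool_rot: [1.617, 2.692, 0.001]
contact_force: [0.2, -0.2, 0.3]
opening: -0.0002
grip_force: 0.0
t 2.1 stage [-9.1  2.1] z 161.2 Fst [ 0.1 -0.3  0.3] open -0.2 grip 0.0
[ 0.58630292 -0.00979522  0.16142798] [0.55384474 0.05231897 0.30365485]
(np.float64(376.1616114704361), np.float64(207.55723689023884))
(np.float64(372.3657556913539), np.float64(289.17628851099613))
(np.float64(312.9291874074017), np.float64(313.58108346773804))
```

View pics/w1.png

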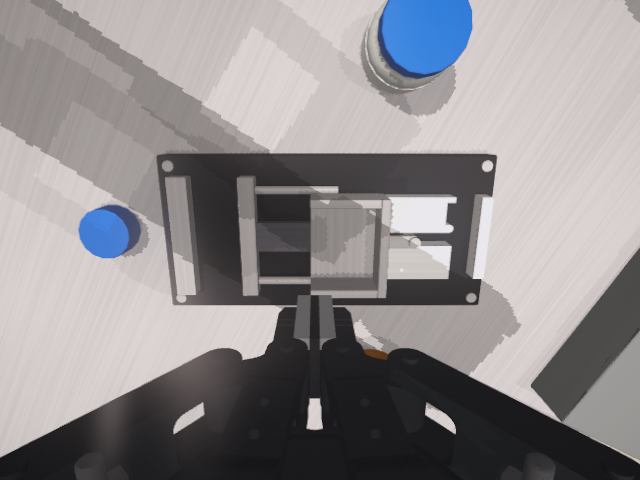

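```bash
python3 -m handwheel '[{"gripper":1,"offset":[0,8,10],"rotation":[0,0,0]},{"gripper":1,"offset":[0,16,35],"rotation":[0,0,0]},{"gripper":1,"offset":[0,16,60],"rotation":[0,0,0]},{"gripper":1,"offset":[0,16,85],"rotation":[0,0,0]},{"gripper":1,"offset":[0,16,102],"rotation":[0,0,0]},{"gripper":1,"offset":[0,16,112],"rotation":[0,0,0]},{"gripper":1,"offset":[0,16,112],"rotation":[0,0,0]},{"gripper":1,"offset":[0,16,112],"rotation":[0,0,0]}]'; python3 -c "
from h import *
state()"
```

```text
t: 3.15
tool_pos: [0.6011, -0.0033, 0.0494]
tool_rot: [1.618, 2.691, 0.001]
contact_force: [-0.2, 0.1, -0.1]
opening: -0.0002
grip_force: 0.0
t 3.15 stage [7.1 0.9] z 49.4 Fst [-0.2  0.2 -0.1] open -0.2 grip 0.0
```

```bash
python3 -m handwheel '[{"gripper":1,"offset":[0,4,0],"rotation":[0,0,0]},{"gripper":1,"offset":[0,8,0],"rotation":[0,0,0]},{"gripper":1,"offset":[0,12,0],"rotation":[0,0,0]},{"gripper":1,"offset":[0,16,0],"rotation":[0,0,0]},{"gripper":1,"offset":[0,20,0],"rotation":[0,0,0]},{"gripper":1,"offset":[0,24,0],"rotation":[0,0,0]},{"gripper":1,"offset":[0,28,0],"rotation":[0,0,0]},{"gripper":1,"offset":[0,28,0],"rotation":[0,0,0]}]'; python3 -c "
from h import *
import pickle
state();d=cam('wrist','w2.png');pickle.dump(d,open('w2.pkl','wb'))"
```

```text
t: 4.15
tool_pos: [0.6238, 0.0093, 0.0483]
tool_rot: [-1.617, -2.69, 0.005]
contact_force: [-6.7, -2.6, 4.3]
opening: -0.0001
grip_force: 3.5
t 4.15 stage [33.1  1.3] z 48.3 Fst [-7.1  0.9  4.3] open -0.1 grip 3.5
```

View pics/w2.png

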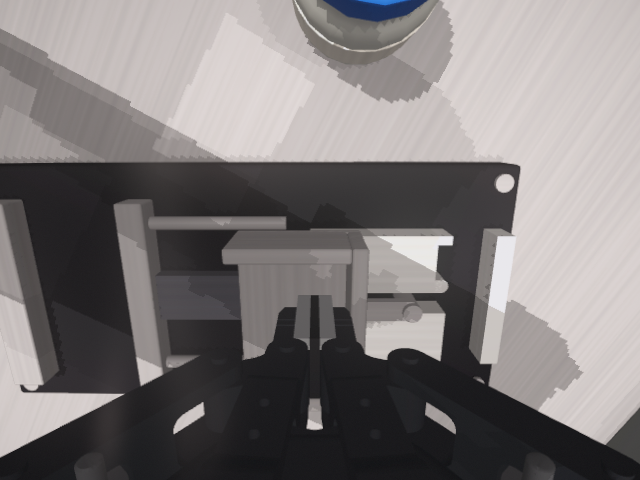

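The push wall has been met (force -7 N); the jaw's front top corner is at (115,203), its back at (150,202), and the wall's top outer edge at (366,245).

```bash
python3 -c "
from h import *
import pickle
d=pickle.load(open('w2.pkl','rb'))
for u,v,z in((115,203,.034),(151,202,.034),(352,248,.0635),(368,248,.0635),(505,183,.02)): print(st(pt(d,u,v,z)))"
```

```text
[-49.5  44.4]
[-34.3  44.8]
[47.  33.6]
[52.5 33.6]
[118.6  51.1]
```

```bash
python3 -m handwheel '[{"gripper":1,"offset":[0,4,0],"rotation":[0,0,0]},{"gripper":1,"offset":[0,8,0],"rotation":[0,0,0]},{"gripper":1,"offset":[0,12,0],"rotation":[0,0,0]},{"gripper":1,"offset":[0,16,0],"rotation":[0,0,0]},{"gripper":1,"offset":[0,20,0],"rotation":[0,0,0]},{"gripper":1,"offset":[0,24,0],"rotation":[0,0,0]},{"gripper":1,"offset":[0,25,0],"rotation":[0,0,0]},{"gripper":1,"offset":[0,25,0],"rotation":[0,0,0]}]'; python3 -c "
from h import *
state()"
```

```text
t: 5.2
tool_pos: [0.6452, 0.0206, 0.0483]
tool_rot: [-1.617, -2.689, 0.008]
contact_force: [-9.2, -4.0, 6.3]
opening: -0.0
grip_force: 4.8
t 5.2 stage [57.3  1.3] z 48.3 Fst [-10.    0.8   6.3] open -0.0 grip 4.8
```

```bash
python3 -m handwheel '[{"gripper":1,"offset":[4,0,0],"rotation":[0,0,0]},{"gripper":1,"offset":[8,0,0],"rotation":[0,0,0]},{"gripper":1,"offset":[12,0,0],"rotation":[0,0,0]},{"gripper":1,"offset":[16,0,0],"rotation":[0,0,0]},{"gripper":1,"offset":[20,0,0],"rotation":[0,0,0]},{"gripper":1,"offset":[24,0,0],"rotation":[0,0,0]},{"gripper":1,"offset":[27,0,0],"rotation":[0,0,0]},{"gripper":1,"offset":[27,0,0],"rotation":[0,0,0]}]'; python3 -c "
from h import *
state()
import pickle
d=cam('wrist','w3.png');pickle.dump(d,open('w3.pkl','wb'))"
```

```text
t: 6.2
tool_pos: [0.6327, 0.0426, 0.0476]
tool_rot: [-1.618, -2.691, 0.011]
contact_force: [-5.6, -10.5, 2.8]
opening: -0.0001
grip_force: 4.7
t 6.2 stage [56.6 26.6] z 47.6 Fst [-9.9 -6.7  2.8] open -0.1 grip 4.7
```

View pics/w3.png

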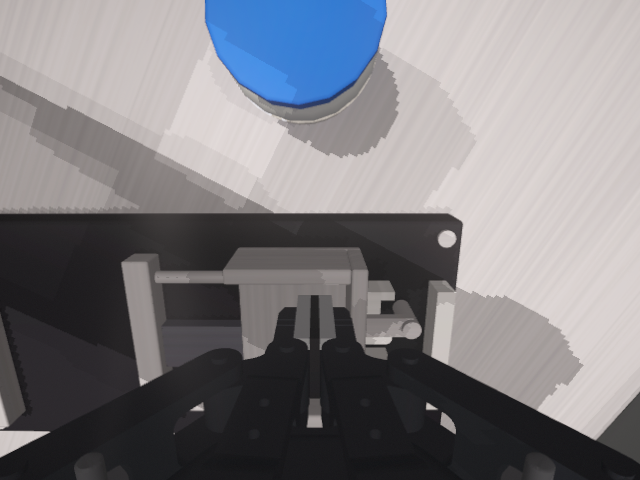

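The pin end is at (410,328), cheek outer top edge at row 249, jaw's front corner at (123,262): the cup is already moving sideways beyond the gate.

```bash
python3 -c "
from h import *
import pickle
d=pickle.load(open('w3.pkl','rb'))
for u,v,z in((123,262,.034),(300,248,.0635),(366,252,.0635),(447,239,.02)): print(st(pt(d,u,v,z)))"
```

```text
[-26.   43.9]
[52.5 59.2]
[75.4 57.8]
[118.3  50.7]
```

```bash
python3 -c "
from h import *
import pickle
d=pickle.load(open('w2.pkl','rb'))
for u,v,z in((300,232,.0635),(300,248,.0635),(300,263,.0635)): print(st(pt(d,u,v,z)))
d=pickle.load(open('w3.pkl','rb'))
for u,v,z in((300,248,.0635),(300,268,.0635),(300,283,.0635)): print(st(pt(d,u,v,z)))"
```

```text
[29.  39.3]
[28.9 33.6]
[28.8 28.1]
[52.5 59.2]
[52.4 51.9]
[52.4 46.2]
```

```bash
python3 -m handwheel '[{"gripper":1,"offset":[1,0,0],"rotation":[0,0,0]},{"gripper":1,"offset":[2,0,0],"rotation":[0,0,0]},{"gripper":1,"offset":[3,0,0],"rotation":[0,0,0]},{"gripper":1,"offset":[4,0,0],"rotation":[0,0,0]},{"gripper":1,"offset":[5,0,0],"rotation":[0,0,0]},{"gripper":1,"offset":[6,0,0],"rotation":[0,0,0]},{"gripper":1,"offset":[6,0,0],"rotation":[0,0,0]},{"gripper":1,"offset":[6,0,0],"rotation":[0,0,0]}]'; python3 -c "
from h import *
state()
import pickle
d=cam('wrist','w4.png');pickle.dump(d,open('w4.pkl','wb'))"
```

```text
t: 7.25
tool_pos: [0.6299, 0.0476, 0.0473]
tool_rot: [-1.618, -2.691, 0.012]
contact_force: [-5.9, -11.1, -0.5]
opening: -0.0003
grip_force: 4.7
t 7.25 stage [56.4 32.3] z 47.3 Fst [-10.4  -7.   -0.5] open -0.3 grip 4.7
```

```bash
python3 -m handwheel '[{"gripper":1,"offset":[1,0,0],"rotation":[0,0,0]},{"gripper":1,"offset":[2,0,0],"rotation":[0,0,0]},{"gripper":1,"offset":[3,0,0],"rotation":[0,0,0]},{"gripper":1,"offset":[4,0,0],"rotation":[0,0,0]},{"gripper":1,"offset":[4,0,0],"rotation":[0,0,0]},{"gripper":1,"offset":[4,0,0],"rotation":[0,0,0]},{"gripper":1,"offset":[4,-1,0],"rotation":[0,0,0]},{"gripper":1,"offset":[4,-2,0],"rotation":[0,0,0]}]'; python3 -c "
from h import *
state()"
```

```text
t: 8.3
tool_pos: [0.6265, 0.0496, 0.0472]
tool_rot: [-1.619, -2.692, 0.013]
contact_force: [-3.7, -13.1, -0.1]
opening: -0.0004
grip_force: 6.3
t 8.3 stage [54.4 35.6] z 47.2 Fst [-9.4 -9.8 -0.1] open -0.4 grip 6.3
```

```bash
python3 -m handwheel '[{"gripper":1,"offset":[0,-2,0],"rotation":[0,0,0]},{"gripper":1,"offset":[0,-4,0],"rotation":[0,0,0]},{"gripper":1,"offset":[0,-6,0],"rotation":[0,0,0]},{"gripper":1,"offset":[0,-8,0],"rotation":[0,0,0]},{"gripper":1,"offset":[0,-10,0],"rotation":[0,0,0]},{"gripper":1,"offset":[0,-12,0],"rotation":[0,0,0]},{"gripper":1,"offset":[0,-13,0],"rotation":[0,0,0]},{"gripper":1,"offset":[0,-13,0],"rotation":[0,0,0]}]'; python3 -c "
from h import *
state()"
```

```text
t: 9.3
tool_pos: [0.6192, 0.0456, 0.0489]
tool_rot: [1.616, 2.686, 0.001]
contact_force: [7.1, -5.6, -5.8]
opening: 0.0001
grip_force: 4.0
t 9.3 stage [46.  35.5] z 48.9 Fst [ 3.7 -8.3 -5.8] open 0.1 grip 4.0
```

```bash
python3 -m handwheel '[{"gripper":1,"offset":[-2,0,0],"rotation":[0,0,0]},{"gripper":1,"offset":[-4,0,0],"rotation":[0,0,0]},{"gripper":1,"offset":[-8,0,0],"rotation":[0,0,0]},{"gripper":1,"offset":[-12,0,0],"rotation":[0,0,0]},{"gripper":1,"offset":[-14,0,0],"rotation":[0,0,0]},{"gripper":1,"offset":[-14,0,0],"rotation":[0,0,0]},{"gripper":1,"offset":[-14,0,0],"rotation":[0,0,0]},{"gripper":1,"offset":[-14,0,0],"rotation":[0,0,0]}]'; python3 -c "
from h import *
state()"
```

```text
t: 10.3
tool_pos: [0.623, 0.035, 0.0483]
tool_rot: [-1.619, -2.692, -0.0]
contact_force: [-0.1, -0.2, 0.5]
opening: -0.0003
grip_force: 0.0
t 10.3 stage [44.4 24.4] z 48.3 Fst [-0.2 -0.1  0.5] open -0.3 grip 0.0
```

```bash
python3 -m handwheel '[{"gripper":1,"offset":[0,-2,-15],"rotation":[0,0,0]},{"gripper":1,"offset":[0,-2,-40],"rotation":[0,0,0]},{"gripper":1,"offset":[0,-2,-80],"rotation":[0,0,0]},{"gripper":0.5,"offset":[0,-12,-120],"rotation":[0,0,0]},{"gripper":0,"offset":[20,-25,-140],"rotation":[0,0,0]},{"gripper":0,"offset":[60,-40,-140],"rotation":[0,0,0.05]},{"gripper":0,"offset":[105,-50,-140],"rotation":[0,0,0.15]},{"gripper":0,"offset":[150,-55,-140],"rotation":[0,0,0.3]}]'; python3 -c "
from h import *
state()
import pickle
d=cam('wrist','w5.png');pickle.dump(d,open('w5.pkl','wb'))
t=cam('top');pickle.dump(t,open('t5.pkl','wb'))
a=cv2.resize(t['image'][150:280,285:400,::-1],None,fx=4,fy=4,interpolation=cv2.INTER_CUBIC)
cv2.imwrite('pics/t5.png',a)
go(.5375,.324,.2,3.7)"
```

```text
t: 11.3
tool_pos: [0.5032, 0.1424, 0.1897]
tool_rot: [2.009, 2.414, 0.002]
contact_force: [0.5, -0.4, 0.4]
opening: 0.0423
grip_force: 0.0
t 11.3 stage [-10.9 175.4] z 189.7 Fst [ 0.3 -0.6  0.4] open 42.3 grip 0.0
off [169.8  68.8 -10.3] rot [ 0.001 -0.001  0.126]
```

View pics/t5.png

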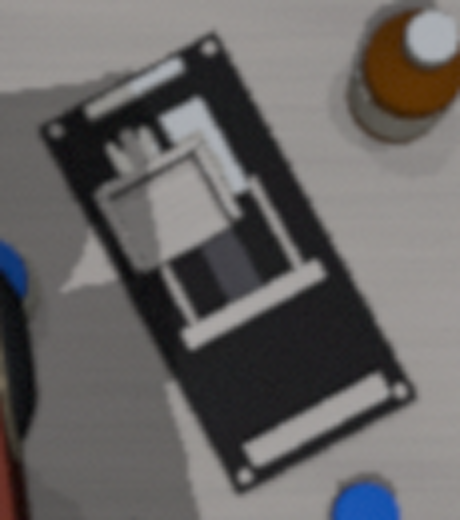

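The jaw rests in its notch: jaw at (255,305) in the crop, about 27 mm further from the fence, with the cup shifted sideways to (170,205).

```bash
python3 -m handwheel '[{"gripper":0,"offset":[40,16,0],"rotation":[0,0,0.1]},{"gripper":0,"offset":[85,34,-5],"rotation":[0,0,0.126]},{"gripper":0,"offset":[130,52,-10],"rotation":[0,0,0.126]},{"gripper":0,"offset":[160,66,-10],"rotation":[0,0,0.126]},{"gripper":0,"offset":[170,69,-10],"rotation":[0,0,0.126]},{"gripper":0,"offset":[170,69,-10],"rotation":[0,0,0.126]},{"gripper":0,"offset":[170,69,-10],"rotation":[0,0,0.126]},{"gripper":0,"offset":[170,69,-10],"rotation":[0,0,0.126]}]'; python3 -c "
from h import *
state()
import pickle
d=cam('wrist','w6.png');pickle.dump(d,open('w6.pkl','wb'))
k=np.radians(3.7);Rz=np.array([[np.cos(k),-np.sin(k)],[np.sin(k),np.cos(k)]])
for x,y,z in((.023,.04,.012),(-.023,.04,.012),(-.023,-.04,.012),(.023,-.04,.012),(.006,.025,.038),(-.006,.025,.038)):
  print(np.round(proj(d,[*(np.array([.5375,.324])+Rz@[x,y]),z])))"
```

```text
t: 12.4
tool_pos: [0.5401, 0.3204, 0.1984]
tool_rot: [2.153, 2.288, -0.0]
contact_force: [-0.2, -0.5, 0.2]
opening: 0.0428
grip_force: 0.0
t 12.4 stage [105.3 315.3] z 198.4 Fst [-0.4 -0.3  0.2] open 42.8 grip 0.0
[337. 168.]
[283. 168.]
[285. 258.]
[336. 258.]
[318. 190.]
[302. 190.]
```

View pics/w6.png

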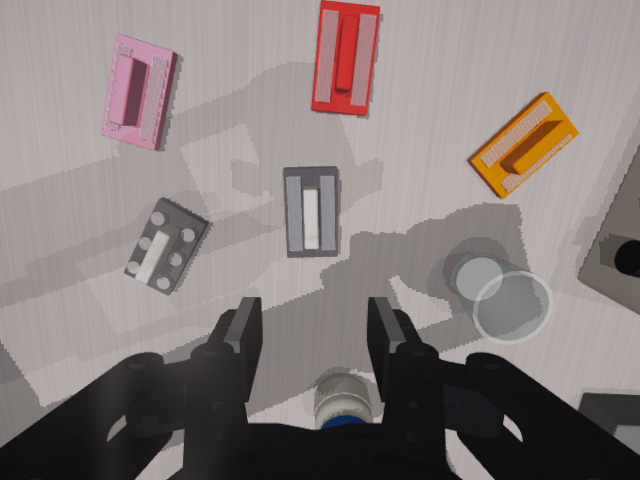

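Holder corners at (284,168), (337,167), (338,256), (288,258), within 2 px of the prediction, with about 1° more yaw.

```bash
python3 -c "
from h import *
go(.5388,.324,.0145,4.7)"
```

```text
off [  3.5  -1.1 183.9] rot [ 0.     0.    -0.021]
```

```bash
python3 -m handwheel '[{"gripper":0,"offset":[3.5,-1,30],"rotation":[0,0,-0.02]},{"gripper":0,"offset":[3.5,-1,75],"rotation":[0,0,-0.02]},{"gripper":0,"offset":[3.5,-1,120],"rotation":[0,0,-0.02]},{"gripper":0,"offset":[3.5,-1,155],"rotation":[0,0,-0.02]},{"gripper":0,"offset":[3.5,-1,175],"rotation":[0,0,-0.02]},{"gripper":0,"offset":[3.5,-1,184],"rotation":[0,0,-0.02]},{"gripper":0,"offset":[3.5,-1,184],"rotation":[0,0,-0.02]},{"gripper":0,"offset":[3.5,-1,184],"rotation":[0,0,-0.02]}]' 40; python3 -c "
from h import *
state();go(.5388,.324,.0145,4.7)"
```

```text
t: 13.45
tool_pos: [0.5402, 0.3255, 0.0162]
tool_rot: [2.128, 2.31, 0.004]
contact_force: [1.1, -0.4, 0.3]
opening: 0.0427
grip_force: 0.0
t 13.45 stage [107.7 319.8] z 16.2 Fst [ 0.8 -0.8  0.3] open 42.7 grip 0.0
off [-1.4 -1.5  1.6] rot [ 0.003 -0.001 -0.   ]
```

Close, then lift.

```bash
python3 -m handwheel '[{"gripper":0.4,"offset":[-1,-1,1],"rotation":[0,0,0]},{"gripper":1,"offset":[-1,-1,1],"rotation":[0,0,0]},{"gripper":1,"offset":[-1,-1,1],"rotation":[0,0,0]},{"gripper":1,"offset":[-1,-1,1],"rotation":[0,0,0]},{"gripper":1,"offset":[-1,-1,1],"rotation":[0,0,0]},{"gripper":1,"offset":[-1,-1,1],"rotation":[0,0,0]},{"gripper":1,"offset":[-1,-1,1],"rotation":[0,0,0]},{"gripper":1,"offset":[-1,-1,1],"rotation":[0,0,0]}]' 40; python3 -c "
from h import *
state()"
```

```text
t: 14.45
tool_pos: [0.5384, 0.3241, 0.0141]
tool_rot: [2.128, 2.31, 0.001]
contact_force: [-0.9, -0.8, 5.4]
opening: 0.0111
grip_force: 40.5
t 14.45 stage [105.5 319.3] z 14.1 Fst [-1.2 -0.3  5.4] open 11.1 grip 40.5
```

```bash
python3 -m handwheel '[{"gripper":1,"offset":[0,0,-8],"rotation":[0,0,0]},{"gripper":1,"offset":[0,0,-30],"rotation":[0,0,0]},{"gripper":1,"offset":[0,0,-70],"rotation":[0,0,0]},{"gripper":1,"offset":[0,0,-110],"rotation":[0,0,0]},{"gripper":1,"offset":[0,0,-140],"rotation":[0,0,0]},{"gripper":1,"offset":[0,0,-150],"rotation":[0,0,0]},{"gripper":1,"offset":[0,0,-150],"rotation":[0,0,0]},{"gripper":1,"offset":[0,0,-150],"rotation":[0,0,0]}]'; python3 -c "
from h import *
state()
import pickle
d=cam('wrist','w7.png');pickle.dump(d,open('w7.pkl','wb'))
go(*wo(-68,0),.164,28)"
```

```text
t: 15.45
tool_pos: [0.5369, 0.3234, 0.1613]
tool_rot: [-2.128, -2.31, 0.005]
contact_force: [0.4, -0.1, -1.7]
opening: 0.0114
grip_force: 39.5
t 15.45 stage [103.9 319.4] z 161.3 Fst [ 0.3 -0.3 -1.7] open 11.4 grip 39.5
off [-361.3  -31.4   -2.4] rot [-0.004  0.    -0.407]
```

View pics/w7.png

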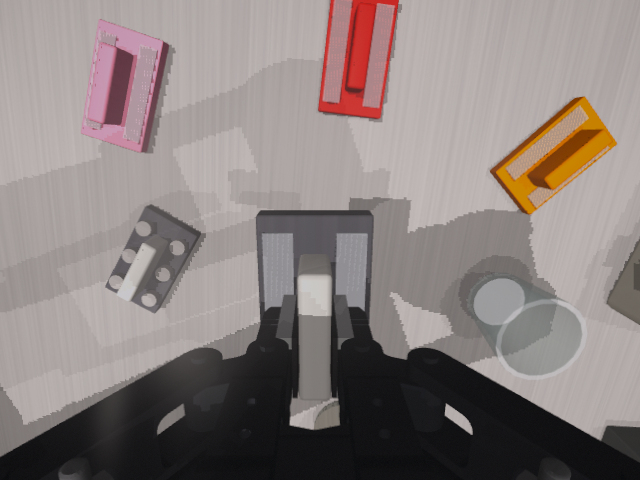

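```bash
python3 -c "
from h import *
import pickle
d=pickle.load(open('w7.pkl','rb'))
o=ctrl.get_obs();A=R.from_rotvec(o['tool_rot'])
for u in(257,373): print(A.inv().apply(pt(d,u,212,.159)-o['tool_pos'])*1000)"
```

```text
[ 42.0059673  -20.98342551   2.09264729]
[42.03495689 23.692487    1.94006315]
```

```bash
python3 -m handwheel '[{"gripper":1,"offset":[-30,-3,0],"rotation":[0,0,-0.05]},{"gripper":1,"offset":[-75,-6,0],"rotation":[0,0,-0.12]},{"gripper":1,"offset":[-125,-10,0],"rotation":[0,0,-0.2]},{"gripper":1,"offset":[-175,-15,0],"rotation":[0,0,-0.28]},{"gripper":1,"offset":[-225,-20,0],"rotation":[0,0,-0.34]},{"gripper":1,"offset":[-275,-24,0],"rotation":[0,0,-0.38]},{"gripper":1,"offset":[-325,-28,0],"rotation":[0,0,-0.407]},{"gripper":1,"offset":[-355,-31,0],"rotation":[0,0,-0.407]}]'; python3 -m handwheel '[{"gripper":1,"offset":[-6,0,0],"rotation":[0,0,0]},{"gripper":1,"offset":[-6,0,0],"rotation":[0,0,0]},{"gripper":1,"offset":[-6,0,0],"rotation":[0,0,0]},{"gripper":1,"offset":[-6,0,0],"rotation":[0,0,0]},{"gripper":1,"offset":[-6,0,0],"rotation":[0,0,0]},{"gripper":1,"offset":[-6,0,0],"rotation":[0,0,0]},{"gripper":1,"offset":[-6,0,0],"rotation":[0,0,0]},{"gripper":1,"offset":[-6,0,0],"rotation":[0,0,0]}]';python3 -c "
from h import *
state();go(*wo(-68,0),.035,28)
import pickle
d=cam('wrist','w8.png');pickle.dump(d,open('w8.pkl','wb'))"
```

```text
t: 16.5
tool_pos: [0.5352, -0.0345, 0.1618]
tool_rot: [-1.619, -2.69, 0.002]
contact_force: [0.6, -0.7, -1.2]
opening: 0.0112
grip_force: 39.4
t: 17.5
tool_pos: [0.539, -0.0378, 0.1634]
tool_rot: [1.618, 2.693, 0.0]
contact_force: [-0.8, -0.3, -1.4]
opening: 0.0113
grip_force: 39.4
t 17.5 stage [-63.9  -0.4] z 163.4 Fst [-0.8  0.1 -1.4] open 11.3 grip 39.4
off [  0.5  -4.1 128.4] rot [0. 0. 0.]
```

View pics/w8.png

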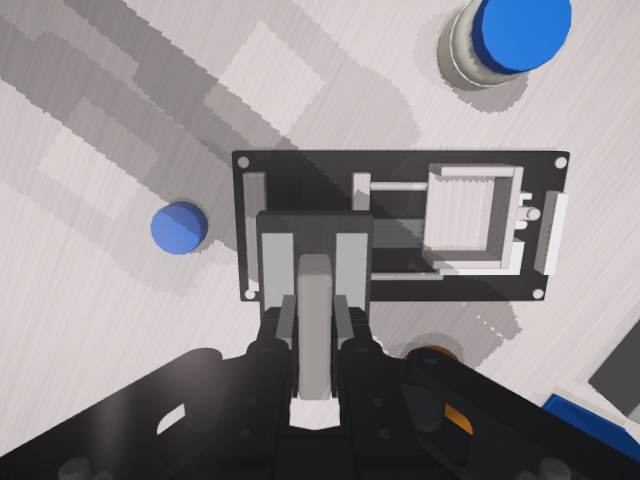

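The holder hangs square; the fence's inner edge is at (266,175), the jaw's front edge at (353,175), and the pin sits in the notch at (528,213).

```bash
python3 -c "
from h import *
import pickle
d=pickle.load(open('w8.pkl','rb'))
for u,v,z in((266,175,.033),(353,175,.034),(370,175,.034),(243,162,.02),(560,162,.02),(250,295,.02),(538,294,.02)): print(st(pt(d,u,v,z)))"
```

```text
[-97.5  42.8]
[-36.1  42.9]
[-24.2  42.9]
[-115.7   50.9]
[118.   51.4]
[-115.5  -54.6]
[118.8 -53.8]
```

```bash
python3 -m handwheel '[{"gripper":1,"offset":[-2.5,-4,15],"rotation":[0,0,0]},{"gripper":1,"offset":[-2.5,-4,45],"rotation":[0,0,0]},{"gripper":1,"offset":[-2.5,-4,75],"rotation":[0,0,0]},{"gripper":1,"offset":[-2.5,-4,95],"rotation":[0,0,0]},{"gripper":1,"offset":[-2.5,-4,110],"rotation":[0,0,0]},{"gripper":1,"offset":[-2.5,-4,120],"rotation":[0,0,0]},{"gripper":1,"offset":[-2.5,-4,125],"rotation":[0,0,0]},{"gripper":1,"offset":[-2.5,-4,125],"rotation":[0,0,0]}]'; python3 -c "
from h import *
state()"
```

```text
t: 18.55
tool_pos: [0.5369, -0.0419, 0.0385]
tool_rot: [1.617, 2.693, 0.0]
contact_force: [0.1, 0.6, -1.7]
opening: 0.011
grip_force: 39.5
t 18.55 stage [-67.7  -3.1] z 38.5 Fst [ 0.4  0.5 -1.7] open 11.0 grip 39.5
```

```bash
python3 -m handwheel '[{"gripper":1,"offset":[0,0,1],"rotation":[0,0,0]},{"gripper":1,"offset":[0,0,2],"rotation":[0,0,0]},{"gripper":1,"offset":[0,0,3],"rotation":[0,0,0]},{"gripper":1,"offset":[0,0,4],"rotation":[0,0,0]},{"gripper":1,"offset":[0,0,4.5],"rotation":[0,0,0]},{"gripper":1,"offset":[0,0,4.5],"rotation":[0,0,0]},{"gripper":1,"offset":[0,0,4.5],"rotation":[0,0,0]},{"gripper":1,"offset":[0,0,4.5],"rotation":[0,0,0]}]'; python3 -c "
from h import *
state()"
```

```text
t: 19.55
tool_pos: [0.5366, -0.0419, 0.0341]
tool_rot: [-1.618, -2.693, 0.0]
contact_force: [-2.8, 0.6, 3.6]
opening: 0.011
grip_force: 40.1
t 19.55 stage [-67.9  -2.9] z 34.1 Fst [-2.2  1.9  3.6] open 11.0 grip 40.1
```

```bash
python3 -m handwheel '[{"gripper":0.6,"offset":[0,0,0],"rotation":[0,0,0]},{"gripper":0.4,"offset":[0,0,0],"rotation":[0,0,0]},{"gripper":0.4,"offset":[0,0,-1],"rotation":[0,0,0]},{"gripper":0.4,"offset":[0,0,-10],"rotation":[0,0,0]},{"gripper":0.4,"offset":[0,0,-30],"rotation":[0,0,0]},{"gripper":0.4,"offset":[0,0,-60],"rotation":[0,0,0]},{"gripper":0.6,"offset":[0,0,-100],"rotation":[0,0,0]},{"gripper":1,"offset":[0,0,-130],"rotation":[0,0,0]}]'; python3 -c "
from h import *
state()"
python3 -m handwheel '[{"gripper":1,"offset":[0,10,0],"rotation":[0,0,0]},{"gripper":1,"offset":[0,30,0],"rotation":[0,0,0]},{"gripper":1,"offset":[0,60,0],"rotation":[0,0,0]},{"gripper":1,"offset":[0,80,0],"rotation":[0,0,0]},{"gripper":1,"offset":[0,90,0],"rotation":[0,0,0]},{"gripper":1,"offset":[0,90,0],"rotation":[0,0,0]},{"gripper":1,"offset":[0,90,0],"rotation":[0,0,0]},{"gripper":1,"offset":[0,90,0],"rotation":[0,0,0]}]'; python3 -c "
from h import *
state()
import pickle
d=cam('wrist','w9.png');pickle.dump(d,open('w9.pkl','wb'))"
```

```text
t: 20.55
tool_pos: [0.5373, -0.042, 0.1665]
tool_rot: [1.616, 2.691, 0.001]
contact_force: [-0.3, 0.1, -0.3]
opening: 0.001
grip_force: 0.0
t 20.55 stage [-67.4  -3.3] z 166.5 Fst [-0.2  0.2 -0.3] open 1.0 grip 0.0
t: 21.55
tool_pos: [0.6156, 0.0001, 0.1638]
tool_rot: [-1.618, -2.693, 0.0]
contact_force: [0.4, 0.1, 0.7]
opening: -0.0
grip_force: 0.0
t 21.55 stage [21.6 -3. ] z 163.8 Fst [ 0.4 -0.1  0.7] open -0.0 grip 0.0
```

View pics/w9.png

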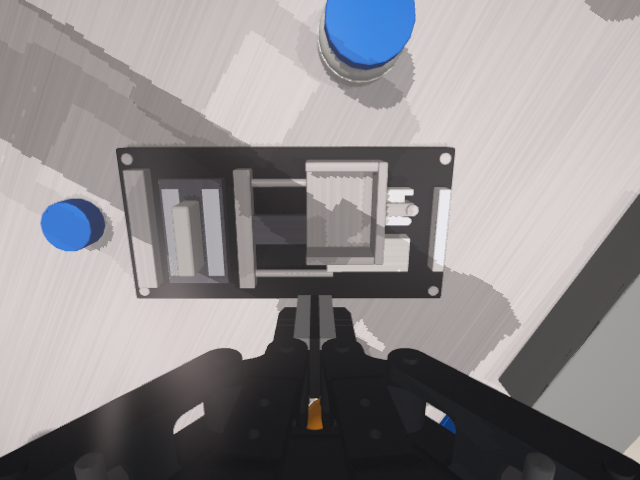

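The holder lies flat and free at (193,230), centred between fence and jaw; the cup at (345,213) is still latched sideways. This was my eleventh picture, one over the limit of ten, so I'll go on by numbers only.

```bash
python3 -m handwheel '[{"gripper":1,"offset":[8,8,5],"rotation":[0,0,0]},{"gripper":1,"offset":[15,16,25],"rotation":[0,0,0]},{"gripper":1,"offset":[15,16,55],"rotation":[0,0,0]},{"gripper":1,"offset":[15,16,85],"rotation":[0,0,0]},{"gripper":1,"offset":[15,16,105],"rotation":[0,0,0]},{"gripper":1,"offset":[15,16,115],"rotation":[0,0,0]},{"gripper":1,"offset":[15,16,116],"rotation":[0,0,0]},{"gripper":1,"offset":[15,16,116],"rotation":[0,0,0]}]'; python3 -c "
from h import *
state()"
```

```text
t: 22.6
tool_pos: [0.6241, 0.0211, 0.049]
tool_rot: [1.617, 2.692, 0.001]
contact_force: [-0.4, -0.4, -0.2]
opening: 0.0
grip_force: 0.0
t 22.6 stage [38.9 11.6] z 49.0 Fst [-0.5 -0.2 -0.2] open 0.0 grip 0.0
```

Push to jaw ≈ 0.039 (TCP x ≈ 58).

```bash
python3 -m handwheel '[{"gripper":1,"offset":[0,3,0],"rotation":[0,0,0]},{"gripper":1,"offset":[0,6,0],"rotation":[0,0,0]},{"gripper":1,"offset":[0,9,0],"rotation":[0,0,0]},{"gripper":1,"offset":[0,12,0],"rotation":[0,0,0]},{"gripper":1,"offset":[0,15,0],"rotation":[0,0,0]},{"gripper":1,"offset":[0,18,0],"rotation":[0,0,0]},{"gripper":1,"offset":[0,20,0],"rotation":[0,0,0]},{"gripper":1,"offset":[0,20,0],"rotation":[0,0,0]}]'; python3 -c "
from h import *
state()"
```

```text
t: 23.6
tool_pos: [0.6392, 0.0294, 0.048]
tool_rot: [-1.616, -2.69, 0.007]
contact_force: [-8.2, -3.4, 7.2]
opening: -0.0001
grip_force: 4.7
t 23.6 stage [56.1 11.9] z 48.0 Fst [-8.9  0.8  7.2] open -0.1 grip 4.7
```

```bash
python3 -m handwheel '[{"gripper":1,"offset":[0,1.5,0],"rotation":[0,0,0]},{"gripper":1,"offset":[-3,1.5,0],"rotation":[0,0,0]},{"gripper":1,"offset":[-7,1.5,0],"rotation":[0,0,0]},{"gripper":1,"offset":[-11,1.5,0],"rotation":[0,0,0]},{"gripper":1,"offset":[-15,1.5,0],"rotation":[0,0,0]},{"gripper":1,"offset":[-19,1.5,0],"rotation":[0,0,0]},{"gripper":1,"offset":[-23,1.5,0],"rotation":[0,0,0]},{"gripper":1,"offset":[-25,1.5,0],"rotation":[0,0,0]}]'; python3 -c "
from h import *
state()"
```

```text
t: 24.6
tool_pos: [0.6502, 0.0097, 0.0464]
tool_rot: [-1.612, -2.685, 0.007]
contact_force: [-11.2, 1.0, 4.3]
opening: -0.0002
grip_force: 4.7
t 24.6 stage [ 56.6 -10.7] z 46.4 Fst [-9.4  6.2  4.3] open -0.2 grip 4.7
```

```bash
python3 -m handwheel '[{"gripper":1,"offset":[-2,0,-1],"rotation":[0,0,0]},{"gripper":1,"offset":[-4,0,-1],"rotation":[0,0,0]},{"gripper":1,"offset":[-5,0,-1],"rotation":[0,0,0]},{"gripper":1,"offset":[-6,0,-1],"rotation":[0,0,0]},{"gripper":1,"offset":[-7,0,-1],"rotation":[0,0,0]},{"gripper":1,"offset":[-8,0,-1],"rotation":[0,0,0]},{"gripper":1,"offset":[-8,0,-1],"rotation":[0,0,0]},{"gripper":1,"offset":[-8,0,-1],"rotation":[0,0,0]}]'; python3 -c "
from h import *
state()"
```

```text
t: 25.6
tool_pos: [0.6522, 0.0038, 0.0458]
tool_rot: [-1.61, -2.682, 0.008]
contact_force: [-12.6, 3.4, 2.0]
opening: -0.0001
grip_force: 6.1
t 25.6 stage [ 55.6 -16.9] z 45.8 Fst [-9.5  8.9  2. ] open -0.1 grip 6.1
```

```bash
python3 -m handwheel '[{"gripper":1,"offset":[-1,0,0],"rotation":[0,0,0]},{"gripper":1,"offset":[-2,0,0],"rotation":[0,0,0]},{"gripper":1,"offset":[-3,0,0],"rotation":[0,0,0]},{"gripper":1,"offset":[-3,0,0],"rotation":[0,0,0]},{"gripper":1,"offset":[-3,0,0],"rotation":[0,0,0]},{"gripper":1,"offset":[-3,0,0],"rotation":[0,0,0]},{"gripper":1,"offset":[-3,0,0],"rotation":[0,0,0]},{"gripper":1,"offset":[-3,0,0],"rotation":[0,0,0]}]'; python3 -c "
from h import *
state()
import pickle
d=cam('wrist','w10.png');pickle.dump(d,open('w10.pkl','wb'))
# top-of-cheek (+y cheek) bounds along a stage line: bright/dark profile
g=cv2.cvtColor(d['image'],cv2.COLOR_RGB2GRAY)
for x in (40,46): print(x,[(y,int(g[int(round(v)),int(round(u))])) for y in range(20,66,2) for u,v in [proj(d,[*wo(x,y),.0635])]])"
```

```text
t: 26.6
tool_pos: [0.6523, 0.0036, 0.0457]
tool_rot: [-1.607, -2.678, 0.005]
contact_force: [-16.6, 9.9, 6.1]
opening: 0.0001
grip_force: 10.4
t 26.6 stage [ 55.6 -17.1] z 45.7 Fst [-10.   16.6   6.1] open 0.1 grip 10.4
40 [(20, 123), (22, 123), (24, 124), (26, 124), (28, 172), (30, 189), (32, 203), (34, 113), (36, 112), (38, 207), (40, 173), (42, 62), (44, 62), (46, 63), (48, 65), (50, 67), (52, 69), (54, 72), (56, 69), (58, 215), (60, 216), (62, 211), (64, 215)]
46 [(20, 123), (22, 124), (24, 123), (26, 124), (28, 184), (30, 200), (32, 204), (34, 113), (36, 120), (38, 206), (40, 166), (42, 57), (44, 58), (46, 59), (48, 65), (50, 67), (52, 68), (54, 71), (56, 69), (58, 196), (60, 217), (62, 216), (64, 210)]
```

```bash
python3 -m handwheel '[{"gripper":1,"offset":[2,-1,0],"rotation":[0,0,0]},{"gripper":1,"offset":[2,-3,0],"rotation":[0,0,0]},{"gripper":1,"offset":[2,-5,0],"rotation":[0,0,0]},{"gripper":1,"offset":[2,-7,0],"rotation":[0,0,0]},{"gripper":1,"offset":[2,-9,0],"rotation":[0,0,0]},{"gripper":1,"offset":[2,-11,0],"rotation":[0,0,0]},{"gripper":1,"offset":[2,-12,0],"rotation":[0,0,0]},{"gripper":1,"offset":[2,-12,0],"rotation":[0,0,0]}]'; python3 -c "
from h import *
state()"
```

```text
t: 27.65
tool_pos: [0.6419, -0.0018, 0.0458]
tool_rot: [-1.609, -2.681, 0.006]
contact_force: [-12.3, 5.3, 2.6]
opening: -0.0003
grip_force: 8.2
t 27.65 stage [ 43.8 -17. ] z 45.8 Fst [-8.4 10.5  2.6] open -0.3 grip 8.2
```

```bash
python3 -m handwheel '[{"gripper":1,"offset":[2,-2,0],"rotation":[0,0,0]},{"gripper":1,"offset":[3,-4,0],"rotation":[0,0,0]},{"gripper":1,"offset":[4,-6,0],"rotation":[0,0,0]},{"gripper":1,"offset":[4,-8,0],"rotation":[0,0,0]},{"gripper":1,"offset":[4,-9,0],"rotation":[0,0,0]},{"gripper":1,"offset":[4,-10,0],"rotation":[0,0,0]},{"gripper":1,"offset":[4,-11,0],"rotation":[0,0,0]},{"gripper":1,"offset":[4,-12,0],"rotation":[0,0,0]}]'; python3 -c "
from h import *
state()"
```

```text
t: 28.65
tool_pos: [0.6316, -0.0068, 0.046]
tool_rot: [-1.614, -2.687, 0.008]
contact_force: [-4.8, -2.4, -4.2]
opening: 0.0002
grip_force: 2.8
t 28.65 stage [ 32.4 -16.6] z 46.0 Fst [-5.4  0.1 -4.2] open 0.2 grip 2.8
```

```bash
python3 -m handwheel '[{"gripper":1,"offset":[0,-1,0],"rotation":[0,0,0]},{"gripper":1,"offset":[0,-2,0],"rotation":[0,0,0]},{"gripper":1,"offset":[0,-3,0],"rotation":[0,0,0]},{"gripper":1,"offset":[0,-4,0],"rotation":[0,0,0]},{"gripper":1,"offset":[0,-5,0],"rotation":[0,0,0]},{"gripper":1,"offset":[0,-6,0],"rotation":[0,0,0]},{"gripper":1,"offset":[0,-7,0],"rotation":[0,0,0]},{"gripper":1,"offset":[0,-8,0],"rotation":[0,0,0]}]'; python3 -c "
from h import *
state()"
```

```text
t: 29.65
tool_pos: [0.6291, -0.0085, 0.0495]
tool_rot: [1.617, 2.692, 0.007]
contact_force: [-0.3, 7.5, -4.6]
opening: 0.0001
grip_force: 3.2
t 29.65 stage [ 29.4 -16.9] z 49.5 Fst [ 3.3  6.8 -4.6] open 0.1 grip 3.2
```

```bash
python3 -m handwheel '[{"gripper":1,"offset":[2,0,0],"rotation":[0,0,0]},{"gripper":1,"offset":[4,0,0],"rotation":[0,0,0]},{"gripper":1,"offset":[8,0,0],"rotation":[0,0,0]},{"gripper":1,"offset":[12,0,0],"rotation":[0,0,0]},{"gripper":1,"offset":[14,-2,0],"rotation":[0,0,0]},{"gripper":1,"offset":[14,-3,0],"rotation":[0,0,0]},{"gripper":1,"offset":[14,-3,0],"rotation":[0,0,0]},{"gripper":1,"offset":[14,-3,0],"rotation":[0,0,0]}]'; python3 -c "
from h import *
state()"
```

```text
t: 30.65
tool_pos: [0.6188, 0.0006, 0.0488]
tool_rot: [1.618, 2.693, 0.0]
contact_force: [0.8, -0.9, 0.8]
opening: -0.0002
grip_force: 0.0
t 30.65 stage [24.6 -4. ] z 48.8 Fst [ 0.3 -1.2  0.8] open -0.2 grip 0.0
```

Free. Rise straight up and check by numbers.

```bash
python3 -m handwheel '[{"gripper":1,"offset":[0,0,-10],"rotation":[0,0,0]},{"gripper":1,"offset":[0,0,-30],"rotation":[0,0,0]},{"gripper":1,"offset":[0,0,-60],"rotation":[0,0,0]},{"gripper":1,"offset":[0,0,-90],"rotation":[0,0,0]},{"gripper":1,"offset":[0,0,-110],"rotation":[0,0,0]},{"gripper":1,"offset":[0,0,-115],"rotation":[0,0,0]},{"gripper":1,"offset":[0,0,-115],"rotation":[0,0,0]},{"gripper":1,"offset":[0,0,-115],"rotation":[0,0,0]}]'; python3 -c "
from h import *
state()
d=cam('wrist')
g=cv2.cvtColor(d['image'],cv2.COLOR_RGB2GRAY)
pr=lambda x,y,z:int(g[tuple(int(round(a)) for a in proj(d,[*wo(x,y),z])[::-1])])
for y in(20,43): print('jaw line y',y,[(x,pr(x,y,.034)) for x in range(-110,-30,2)])
for x in(-90,-65): print('plate line x',x,[(y,pr(x,y,.032)) for y in range(-48,48,3)])
print('cheeks x20',[(y,pr(20,y,.0635)) for y in range(-44,56,2)])"
```

```text
t: 31.65
tool_pos: [0.6179, 0.0008, 0.1621]
tool_rot: [-1.616, -2.691, 0.002]
contact_force: [0.3, 0.2, -0.5]
opening: 0.0001
grip_force: 0.0
t 31.65 stage [23.8 -3.4] z 162.1 Fst [ 0.4  0.  -0.5] open 0.1 grip 0.0
jaw line y 20 [(-110, 144), (-108, 146), (-106, 148), (-104, 144), (-102, 145), (-100, 143), (-98, 94), (-96, 156), (-94, 169), (-92, 169), (-90, 168), (-88, 157), (-86, 130), (-84, 120), (-82, 120), (-80, 120), (-78, 118), (-76, 114), (-74, 108), (-72, 104), (-70, 81), (-68, 90), (-66, 170), (-64, 170), (-62, 170), (-60, 171), (-58, 171), (-56, 134), (-54, 81), (-52, 154), (-50, 150), (-48, 154), (-46, 156), (-44, 156), (-42, 142), (-40, 82), (-38, 44), (-36, 45), (-34, 45), (-32, 45)]
jaw line y 43 [(-110, 152), (-108, 153), (-106, 156), (-104, 151), (-102, 152), (-100, 151), (-98, 91), (-96, 90), (-94, 83), (-92, 66), (-90, 65), (-88, 65), (-86, 64), (-84, 63), (-82, 63), (-80, 62), (-78, 59), (-76, 59), (-74, 57), (-72, 58), (-70, 56), (-68, 54), (-66, 53), (-64, 52), (-62, 52), (-60, 52), (-58, 51), (-56, 50), (-54, 48), (-52, 126), (-50, 124), (-48, 127), (-46, 128),
[... 682 characters left out ...]
 170), (9, 170), (12, 169), (15, 170), (18, 170), (21, 169), (24, 169), (27, 170), (30, 157), (33, 80), (36, 80), (39, 55), (42, 53), (45, 53)]
cheeks x20 [(-44, 96), (-42, 96), (-40, 97), (-38, 89), (-36, 48), (-34, 102), (-32, 163), (-30, 167), (-28, 95), (-26, 94), (-24, 94), (-22, 92), (-20, 110), (-18, 141), (-16, 163), (-14, 163), (-12, 163), (-10, 138), (-8, 139), (-6, 125), (-4, 125), (-2, 125), (0, 125), (2, 124), (4, 125), (6, 124), (8, 124), (10, 124), (12, 125), (14, 125), (16, 127), (18, 139), (20, 139), (22, 139), (24, 139), (26, 139), (28, 150), (30, 198), (32, 202), (34, 113), (36, 121), (38, 50), (40, 62), (42, 62), (44, 63), (46, 64), (48, 65), (50, 64), (52, 65), (54, 66)]
```

The jaw gap reads about 46 mm (joint ≈ 0.010). The holder is against the fence, centred across to within 2 mm, and the cup is back at 0.

```bash
python3 -c "
from station import ctrl
print(ctrl.finish_job())"
```

```text
the job is handed in; nothing more can be done
None
```

The job is handed in at about 32 s with the glass-strip holder clamped against the fence (gap measured at about 46 mm, cup back at 0, robot clear); the verdict was not shown, and I viewed 11 pictures, one over the limit of 10.

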